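# Function check of a key-interlocked isolator

### The job

Switch the key-interlocked isolator unit on, as in its function check: take the orange-handled key out of its wooden rest, feel for the slot down in the lock's well and seat the key fully home, turn it clockwise to its stop so that the steel bolt leaves the cam plate, then turn the black isolator handle clockwise to its stop. Leave the key upright in the lock, use no more than light hand force on key, lock and handle (never strain the handle against the bolt), and leave the other things on the bench where they are.

Things in the scene. Friction and masses are not known exactly. Their poses are not given: they have to be found in the camera images.
- switch_unit: grey die-cast switch unit (case 128 x 252 mm) screwed on a plywood pallet 150 x 280 x 12 mm; fixed where it stands. Origin: centre of the pallet's underside; x away from the robot, y to the left (along the unit), z up. Top plate 72 mm above the origin. The lock axis stands at y = +65 mm, the isolator axis at y = -65 mm, both at x = 0. The lock's axes are parallel to these
- lock_case: the lock on the unit's left: round dark well 40 mm outside, 28 mm bore, 36 mm high, on the top plate, with a low bolt case (30 mm wide, 20 mm high) on its right; carries the core and the 12 x 8 mm steel bolt. Origin: lock axis at the top plate's height. Turning the core clockwise draws the bolt out of the cam plate's notch: free from 1.12 rad on. The key has up to 0.1 rad of play in the slot
- lock_slot (a point): centre of the core's top face on the lock axis, 12 mm below the mouth (axes fixed, they do not turn with the core). The round core has a slot 22 x 8 mm, 12.5 mm deep, for the key's bit. Its long side starts anywhere from 0.30 rad anticlockwise to 0.70 rad clockwise (from above) of the unit's x axis: not reported, to be felt. Hard stop: 1.20 rad clockwise of the x axis
- lock_mouth (a point): centre of the well's mouth on the lock axis, 36 mm above the top plate. The core below is sprung: it yields 3 mm downward (2 N at first, 8 N at 3 mm), then is solid. Friction holds its angle (0.12 N m). When a bit pressed lightly on it is slowly turned and meets the slot, the core springs up over it and the push dies away; the key can then go down 12 mm, fully home
- lock_key: loose key, 90 g, 69 mm long. Origin: centre of the bit's lower end; z up along the key. Flat steel bit 20 mm (along its x) x 6 mm (y), from 0 to 12 mm; brass barrel 23 mm across, 12 to 37 mm; orange grip plate 38 mm (x) x 12 mm (y), 37 to 69 mm: pinch it across the 12 mm. Same after a half turn about z. Fully home its shoulder rests on the core, the origin 24 mm below the mouth
- key_rest: fixed wooden block 66 x 66 x 40 mm with a hole 24.8 mm wide and 25 mm deep in which the key stands upright, its bit's end 15 mm above the block's underside. Origin: centre of its underside. Stands to the left or to the right of the unit
- isolator_handle (a joint): angle of the isolator handle on the unit's right, rad: 0 = off (white mark), grows clockwise seen from above, 1.047 (60 degrees) = on, at the stop (green mark). Friction about 0.12 N m; stays where left. While the bolt is in the notch it moves only about 0.06 rad
- handle_grip (a point): point to grip on the isolator axis, 42 mm above the unit's top plate (114 mm above its underside), in the middle of the black handle bar: 64 mm long, 16 mm wide, from 21 to 53 mm above the top plate. At angle 0 the bar's long side lies along the unit's x axis; the point's axes turn with the handle
- cam_plate: notched steel disc 84 mm across under the handle, turning with it, 8 to 16 mm above the top plate; its notch takes the bolt while locked. Origin on the isolator axis at the height of the top plate
- parts_cup: green plastic cup 70 mm wide, 45 mm high, empty; a bystander on the other side of the unit from the key rest. Origin: centre of its underside
- tape_yellow_roll: roll of yellow tape 62 mm across, 12 mm high, bystander behind the unit. Origin: centre of its underside
- stator_01: wound motor stator 51 x 76 x 82 mm, bystander at the left behind the unit. Origin: centre of its underside
- test_probe: test probe 12 x 124 x 12 mm, bystander behind the unit. Origin: centre of its underside

How it is judged:
By the outcome, as a careful person would: the job done as asked, in the order asked, and still so for the second after the job is handed in, with the robot touching nothing.
It also fails if it takes over 67 s, if anything falls off the work surface, if the arm or the gripper's body presses on something with over 40 N, if the wrist force passes 120 N, or if a joint passes its speed limit or range.

### The arm

A 6-joint arm with a two-finger parallel gripper is mounted at the origin on the work surface; the furniture and walls round the work are solid. World frame = base frame: x ahead of the robot, y to its left, z up, the work surface at z = 0. Lengths are in m, angles in rad, forces in N, time in s.
With the tool pointing down it reaches from about 0.275 to 0.825 m from the base axis. Payload 5.2 kg.
Tool frame: the origin (TCP) lies on the centre line of the jaws, within the pads' length; the fingertips stand 17 mm ahead of it and the grasp point (between the pads) lies 2 mm behind it; y points along the fingers, x is the direction in which the jaws open and shut, and the axes are right-handed (so a half turn about y gives the same grasp; the last joint's range is limited). The gripper opens to 93 mm and grips with 3 to 60 N. Pads are 15 mm wide; open, the fingers measure 128 mm over their backs; the gripper's body (75 mm by 188 mm) begins 65 mm behind the grasp point.
Start: joints at [0.957, 0.259, 1.535, -0, 1.348, -0.203], TCP at [0.22, 0.504, 0.236] pointing down, gripper open.
Joint ranges: [-3.14, 3.14], [-0.91, 2.08], [0.19, 2.58], [-1.22, 4.36], [0.22, 2.71], [-3.12, 3.12]. Speed limits (rad/s): [2.57, 2.57, 3.14, 3.14, 3.14, 3.14].

### API

Orientations are given as a 3x3 rotation matrix whose columns are the frame's x, y, z axes.
In Python, from bench import observe, imaging, env gives the robot as it stands. The module is installed in compiled form; this text tells all that it offers.
- The arm moves only by the tool servo_tool, never from a script. Its argument "rows" is a list of rows, each an object with "grip": the opening in per cent of the stroke, from 0 (shut) to 100 (fully open); "slide": the shift along the tool's x, y, z in mm, a list of three; "spin": the turn about the tool's y in degrees. In form: [{"grip": grip, "slide": [dx, dy, dz], "spin": spin}, ...]. A call has 1 to 8 rows; each row is the pose to reach, as a shift and turn from the pose commanded when the call began, along the tool's axes at that moment; what a row does not reach only later rows make up. A row lasts 1/8 s, in which the tool goes at most 62.5 mm and 10.7 degrees, less where a joint would pass 70% of its speed; a pose out of reach is approached as far as the arm can. A call with a gripper value outside its range is refused whole. The fingers move at their own pace and stop on an object; "squeeze" is the grip in N (left out, the last holds). Time passes only in rows, so rows that repeat a pose let the fingers close. It gives the time, the measured TCP pose, the force and the opening at its end, in the units of the state.
- observe(): the state, without advancing time (a new reading comes with each control period).
- imaging.grab_frame(name): name is "side" or "top"; returns the picture (400x640x3 uint8, blue, green, red); there is no depth.
- imaging.camera_info(name): a dict with "camera_matrix" (3x3 intrinsics, pixels), "camera_from_world" (4x4, takes a point from world to camera coordinates). Camera axes: x right, y up, looking along -z (the intrinsics and any distortion apply to the point x, -y, -z); pixel columns grow to the right and rows downward; lengths in m; the calibration is good to about 2 mm. A picture is of the moment at which its call begins. camera_info takes no time and is no camera call.
- env.job_done(): hands the job in, once; it reports no verdict.
The state is a dict: "clock": time; "q": joint angles; "dq": joint speeds; "tau": joint torques, N m; "eef_pos": TCP position; "tcp_rot": TCP orientation; "wrist_force": force on the tool from outside, world axes, zero at the start; "ft_torque": the same for the moment, N m; "finger_gap": finger opening in m.
Only numpy, scipy, OpenCV 4.12 (cv2) and the standard library are available. Lean on these libraries where they do the work, as an engineer would, in place of code of your own. Each camera call takes 0.05 s, during which the arm holds its last target. There are 200 camera calls.

## Working session

There is one attempt and no reset: what is moved stays moved. The work goes in short steps, Python scripts to look and compute and a tool call to move; the robot and the scene stay as the last step left them, time stands still between calls to the robot, and variables do not carry over. Pictures are saved under pics/ and viewed, about 8 in all and at most 12, crops included, and the job is handed in when it is done.

Besides the shell and the picture viewer there is one more tool, called after "Request:" as name(argument=value, ...) on one line, values as JSON. servo_tool: Moves the arm, as the interface text tells. Its arguments: {"type":"object","properties":{"rows":{"type":"array","items":{"type":"object","properties":{"grip":{"type":"number"},"slide":{"type":"array","items":{"type":"number"}},"spin":{"type":"number"}}}},"squeeze":{"type":"number"}},"required":["rows"]}

```bash
mkdir -p pics; python3 - <<'E'
from bench import observe, imaging, env
import cv2,numpy as np
np.set_printoptions(precision=4,suppress=True)
for n in("side","top"):
    cv2.imwrite(f"pics/{n}0.png",imaging.grab_frame(n)); c=imaging.camera_info(n); print(n,{k:v for k,v in c.items()})
s=observe(); print(s)
E
```

```text
side {'camera_matrix': array([[481.4913,   0.    , 312.9594],
       [  0.    , 481.4913, 201.2979],
       [  0.    ,   0.    ,   1.    ]]), 'camera_from_world': array([[ 0.9981, -0.0587, -0.0175, -0.5086],
       [ 0.0403,  0.4127,  0.91  , -0.1334],
       [-0.0462, -0.909 ,  0.4143, -1.2993],
       [ 0.    ,  0.    ,  0.    ,  1.    ]])}
top {'camera_matrix': array([[428.6778,   0.    , 314.5462],
       [  0.    , 428.6778, 200.2376],
       [  0.    ,   0.    ,   1.    ]]), 'camera_from_world': array([[-0.008 , -0.9999, -0.008 ,  0.0805],
       [ 0.9902, -0.009 ,  0.1391, -0.5385],
       [-0.1392, -0.0068,  0.9902, -1.0338],
       [ 0.    ,  0.    ,  0.    ,  1.    ]])}
{'clock': 0.1, 'q': array([ 0.9572,  0.2592,  1.536 ,  0.    ,  1.348 , -0.2028]), 'dq': array([ 0.0003, -0.001 , -0.0008, -0.0013,  0.0003, -0.0004]), 'tau': array([  0.0026, -43.8209, -28.4643,   0.0724,   0.0362,  -0.    ]), 'eef_pos': array([0.2193, 0.5039, 0.2349]), 'tcp_rot': array([[ 0.3993, -0.0009, -0.9168],
       [ 0.9168, -0.0013,  0.3993],
       [-0.0015, -1.    ,  0.0004]]), 'wrist_force': array([ 0.8458, -0.4159, -0.1183]), 'ft_torque': array([0.0408, 0.0174, 0.0468]), 'finger_gap': 0.09307771322629081}
```

View pics/top0.png

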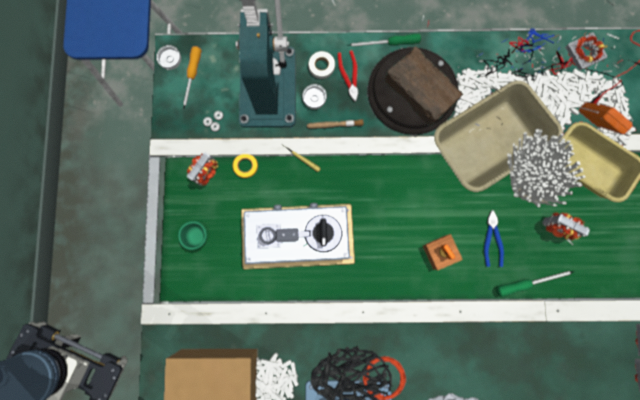

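View pics/side0.png

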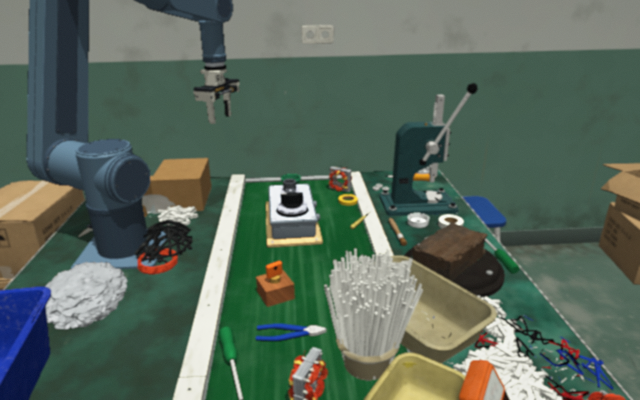

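```bash
python3 - <<'E'
import cv2,numpy as np
t=cv2.imread("pics/top0.png");s=cv2.imread("pics/side0.png")
R=lambda a,f:cv2.resize(a,None,fx=f,fy=f,interpolation=cv2.INTER_CUBIC)
a=R(t[195:275,235:363],5)           # 640x400
b=R(t[228:278,415:469],5)  #270x250 
c=R(s[250:310,245:305],4)  #240
d=R(s[170:250,255:335],3)
can=np.zeros((600,800,3),np.uint8)
can[:400,:640]=R(t[195:275,235:363],5)
can[400:600,:200]=R(t[232:272,420:460],5)
can[360:600,560:800]=R(s[255:303,250:298],5)
can[400:600,250:500]=R(s[172:252,260:360],2.5)
cv2.imwrite("pics/c1.png",can)
E
```

```text
(no output)
```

View pics/c1.png

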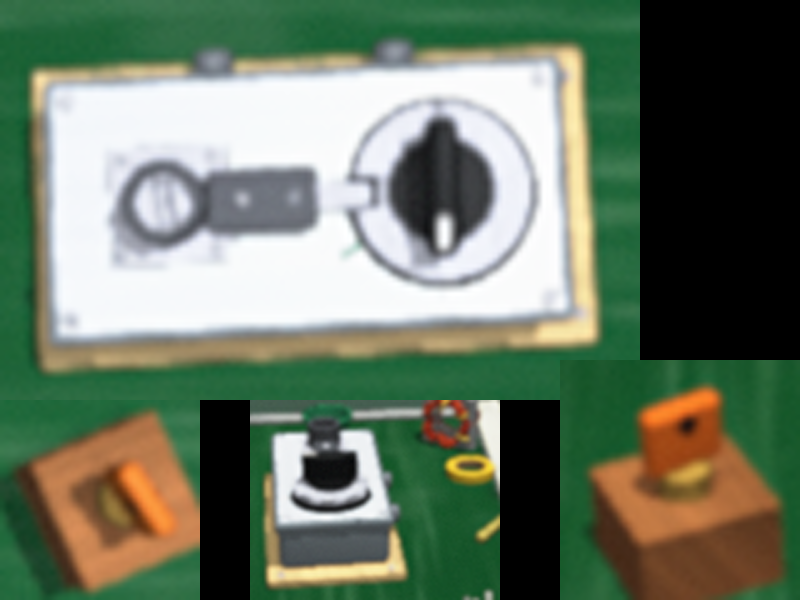

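```bash
cat > h.py <<'E'
import numpy as np
from bench import observe, imaging, env
np.set_printoptions(precision=4,suppress=True)
def ray(n,u,v,z):
    c=imaging.camera_info(n);K=c["camera_matrix"];T=c["camera_from_world"]
    d=np.linalg.inv(K)@[u,v,1]; d=T[:3,:3].T@(d*[1,-1,-1]); o=-T[:3,:3].T@T[:3,3]
    return o+d*(z-o[2])/d[2]
def proj(n,p):
    c=imaging.camera_info(n);q=(c["camera_from_world"]@np.r_[p,1])[:3]*[1,-1,-1]
    q=c["camera_matrix"]@q; return q[:2]/q[2]
def cr(n,u,v,z,cx,cy,ox,oy,f): return ray(n,ox+(u-cx+.5)/f-.5,oy+(v-cy+.5)/f-.5,z)
E
python3 - <<'E'
from h import *
U=lambda u,v,z:cr("top",u,v,z,0,0,235,195,5)
P=[U(*p,.072) for p in((48,87),(556,60),(575,318),(57,342))]
for p in P:print("plate",p)
c=sum(P)/4;print("centre",c,"len",np.linalg.norm(P[0]-P[1]),np.linalg.norm(P[3]-P[2]),"wid",np.linalg.norm(P[0]-P[3]),np.linalg.norm(P[1]-P[2]))
d=(P[0]-P[1])+(P[3]-P[2]);print("yaw",np.arctan2(-d[0],d[1]))
print("mouth",U(163,203,.108),"disc",U(443,191,.088),"handle top",U(442,187,.125))
B=lambda u,v,z:cr("top",u,v,z,0,400,420,232,5)
S=lambda u,v,z:cr("side",u,v,z,560,360,250,255,5)
for p in((20,470),(152,412),(88,590)):print("rest",B(*p,.04))
print("grip ends top",B(126,464,.084),B(165,530,.084))
for p in((592,475),(640,545),(780,505)):print("rest s",S(*p,.04))
for p in((640,408),(655,415),(718,398),(712,386)):print("grip s",S(*p,.084))
SU=lambda u,v,z:cr("side",u,v,z,250,400,260,172,2.5)
print("s disc",SU(331,494,.088),"s plate",[SU(*p,.072) for p in((272,436),(372,430),(392,524),(276,526))])
E
```

```text
plate [0.5073 0.2457 0.072 ]
plate [0.5182 0.0003 0.072 ]
plate [ 0.3948 -0.0065  0.072 ]
plate [0.3854 0.2396 0.072 ]
centre [0.4514 0.1198 0.072 ] len 0.24558308585354366 0.24620139616496015 wid 0.1220139756756479 0.12366069629366837
yaw 0.04119123802164578
mouth [0.4488 0.1854 0.108 ] disc [0.4545 0.0557 0.088 ] handle top [0.454  0.0566 0.125 ]
rest [ 0.4241 -0.1909  0.04  ]
rest [ 0.452 -0.257  0.04 ]
rest [ 0.3657 -0.2214  0.04  ]
grip ends top [ 0.4251 -0.23    0.084 ] [ 0.3942 -0.2466  0.084 ]
rest s [ 0.3671 -0.2223  0.04  ]
rest s [ 0.3906 -0.279   0.04  ]
rest s [ 0.4521 -0.2536  0.04  ]
grip s [ 0.3919 -0.2379  0.084 ]
grip s [ 0.3987 -0.2443  0.084 ]
grip s [ 0.4264 -0.2325  0.084 ]
grip s [ 0.4237 -0.222   0.084 ]
s disc [0.456  0.0318 0.088 ] s plate [array([0.3856, 0.242 , 0.072 ]), array([0.5114, 0.2491, 0.072 ]), array([ 0.5193, -0.0151,  0.072 ]), array([ 0.3961, -0.0083,  0.072 ])]
```

```bash
python3 - <<'E'
from h import *
import cv2
from numpy import cos,sin
def box(c,yaw,lx,ly,z0,z1):
    R=np.array([[cos(yaw),-sin(yaw)],[sin(yaw),cos(yaw)]])
    P=[np.r_[np.array(c)+R@[sx*lx/2,sy*ly/2],z] for z in(z0,z1) for sx,sy in((1,1),(1,-1),(-1,-1),(-1,1))]
    return P,[(i,(i+1)%4) for i in range(4)]+[(4+i,4+(i+1)%4) for i in range(4)]+[(i,i+4) for i in range(4)]
can=np.zeros((400,800,3),np.uint8)
for n,ox,oy,X in(("top",420,230,0),("side",252,257,400)):
    f=8 if n=="top" else 8
    im=cv2.imread(f"pics/{n}0.png")[oy:oy+50,ox:ox+50]
    im=cv2.resize(im,None,fx=f,fy=f,interpolation=cv2.INTER_CUBIC)
    for (P,E),col in((box((.4085,-.238),.43,.066,.066,0,.04),(255,255,0)),(box((.4095,-.2375),.46,.038,.012,.052,.084),(255,255,255))):
        q=[(proj(n,p)-[ox,oy]+.5)*f-.5 for p in P]
        for a,b in E: cv2.line(im,tuple(q[a].astype(int)),tuple(q[b].astype(int)),col,1)
    can[:,X:X+400]=im
cv2.imwrite("pics/c2.png",can)
E
```

```text
(no output)
```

View pics/c2.png

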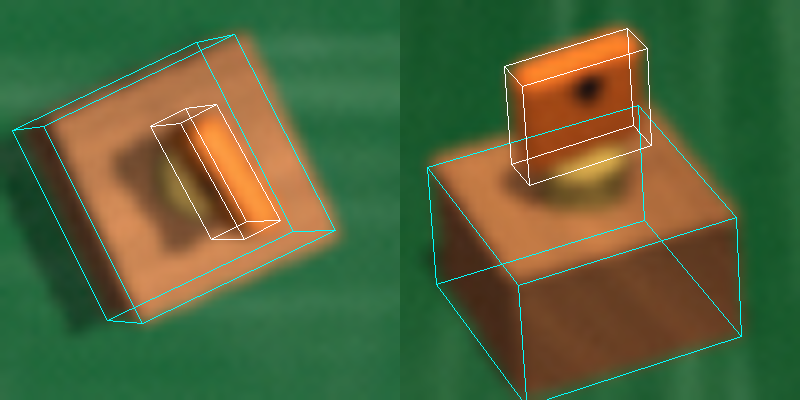

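Request:
servo_tool(rows=[{"grip": 70,"slide": [-605,20,-470],"spin": -49.2},{"grip": 70,"slide": [-605,20,-470],"spin": -49.2},{"grip": 70,"slide": [-605,20,-470],"spin": -49.2},{"grip": 70,"slide": [-605,20,-470],"spin": -49.2},{"grip": 70,"slide": [-605,20,-470],"spin": -49.2},{"grip": 70,"slide": [-605,20,-470],"spin": -49.2},{"grip": 70,"slide": [-605,20,-470],"spin": -49.2},{"grip": 70,"slide": [-605,20,-470],"spin": -49.2}])

```text
clock: 1.1
eef_pos: [0.3347, 0.0574, 0.2241]
tcp_rot: [[-0.433, 0.001, -0.901], [0.901, 0.0, -0.433], [-0.0, -1.0, -0.001]]
wrist_force: [1.4, -0.4, 0.5]
finger_gap: 0.0654
```

```bash
cat >> h.py <<'E'
def go(x,y,z,ang=None):
    s=observe();p=s["eef_pos"];R=s["tcp_rot"];a=np.arctan2(R[1,0],R[0,0])
    ang=a if ang is None else ang
    print("t",s["clock"],"p",p,"ang",round(a,4),"F",s["wrist_force"],"M",s["ft_torque"],"gap",s["finger_gap"],"q6",s["q"][5])
    print("tiltY",R[:,1]," slide",1000*R.T@(np.array([x,y,z])-p),"spin",-np.degrees(ang-a))
E
python3 -c "
from h import *
go(.409,-.238,.16,2.02)"
```

```text
t 1.1 p [0.3347 0.0574 0.2241] ang 2.0191 F [ 1.4382 -0.4457  0.4544] M [ 0.0818 -0.0405  0.0494] gap 0.06535926979875163 q6 -2.181849623612914
tiltY [ 0.0008  0.     -1.    ]  slide [-298.3898   64.104    61.172 ] spin -0.04968413725041948
```

Request:
servo_tool(rows=[{"grip": 50,"slide": [-298,30,61],"spin": 0},{"grip": 50,"slide": [-298,30,61],"spin": 0},{"grip": 50,"slide": [-298,60,61],"spin": 0},{"grip": 50,"slide": [-298,60,61],"spin": 0},{"grip": 50,"slide": [-298,60,61],"spin": 0},{"grip": 50,"slide": [-298,60,61],"spin": 0},{"grip": 50,"slide": [-298,60,61],"spin": 0},{"grip": 50,"slide": [-298,60,61],"spin": 0}])

```text
clock: 2.1
eef_pos: [0.4087, -0.2345, 0.1644]
tcp_rot: [[-0.434, 0.0, -0.901], [0.901, 0.0, -0.434], [0.0, -1.0, -0.0]]
wrist_force: [0.1, 0.5, -0.5]
finger_gap: 0.0466
```

```bash
python3 -c "
from h import *
go(.409,-.238,.072,2.02)"
```

```text
t 2.1 p [ 0.4087 -0.2345  0.1644] ang 2.02 F [ 0.0569  0.547  -0.471 ] M [0.0564 0.0527 0.0166] gap 0.04660980865048394 q6 -2.7784919553546263
tiltY [ 0.0001  0.0001 -1.    ]  slide [-3.3095 92.4043  1.2639] spin -0.0008989086739269708
```

Request:
servo_tool(rows=[{"grip": 50,"slide": [-3.3,50,1.3],"spin": 0},{"grip": 50,"slide": [-3.3,75,1.3],"spin": 0},{"grip": 50,"slide": [-3.3,88,1.3],"spin": 0},{"grip": 50,"slide": [-3.3,92,1.3],"spin": 0},{"grip": 50,"slide": [-3.3,92,1.3],"spin": 0}])

```text
clock: 2.72
eef_pos: [0.4097, -0.2394, 0.0728]
tcp_rot: [[-0.434, 0.001, -0.901], [0.901, -0.001, -0.434], [-0.001, -1.0, -0.001]]
wrist_force: [-0.0, -0.0, 0.9]
finger_gap: 0.0464
```

```bash
python3 -c "
from h import *
go(.409,-.238,.072,2.02)
import cv2
can=np.zeros((400,800,3),np.uint8)
R=lambda a,f:cv2.resize(a,None,fx=f,fy=f,interpolation=cv2.INTER_CUBIC)
can[:,:400]=R(imaging.grab_frame('top')[220:284,408:472],6.25);can[:,400:]=R(imaging.grab_frame('side')[235:299,246:310],6.25)
cv2.imwrite('pics/c3.png',can)"
```

```text
t 2.725 p [ 0.4097 -0.2394  0.0728] ang 2.0193 F [-0.0366 -0.0005  0.8857] M [0.0689 0.0934 0.0664] gap 0.046418579550106476 q6 -2.7839611122808967
tiltY [ 0.001  -0.0009 -1.    ]  slide [ 1.5917  0.8226 -0.0343] spin -0.04043427305485195
```

View pics/c3.png

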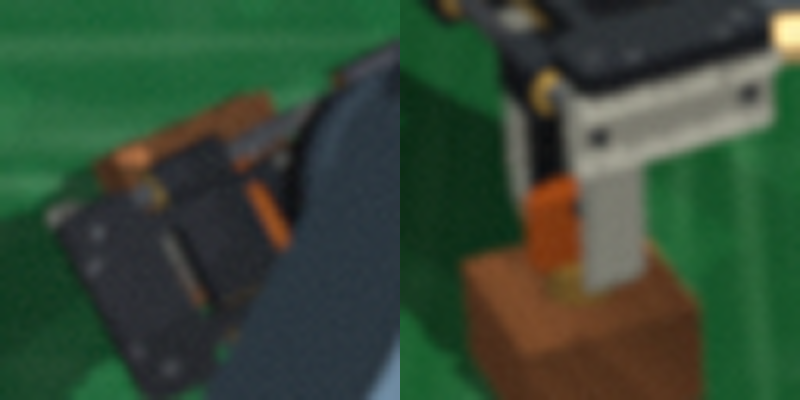

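Request:
servo_tool(rows=[{"grip": 20,"slide": [1,0,0],"spin": 0},{"grip": 20,"slide": [1,0,0],"spin": 0},{"grip": 8,"slide": [1,0,0],"spin": 0},{"grip": 8,"slide": [1,0,0],"spin": 0},{"grip": 8,"slide": [1,0,0],"spin": 0},{"grip": 8,"slide": [1,0,0],"spin": 0}], squeeze=5)

```text
clock: 3.58
eef_pos: [0.4087, -0.2385, 0.0721]
tcp_rot: [[-0.433, 0.0, -0.901], [0.901, -0.0, -0.433], [-0.0, -1.0, 0.0]]
wrist_force: [-0.7, -0.3, 1.7]
finger_gap: 0.0122
```

```bash
python3 -c "
from h import *
go(.409,-.238,.072,2.02)"
```

```text
t 3.575 p [ 0.4087 -0.2385  0.0721] ang 2.0187 F [-0.7448 -0.3261  1.7222] M [0.0192 0.0376 0.0035] gap 0.012217279682151196 q6 -2.7832603648057614
tiltY [ 0.     -0.0001 -1.    ]  slide [ 0.375   0.0717 -0.479 ] spin -0.07243110061571763
```

Request:
servo_tool(rows=[{"grip": 0,"slide": [0,0,0],"spin": 0},{"grip": 0,"slide": [0,0,0],"spin": 0},{"grip": 0,"slide": [0,-10,0],"spin": 0},{"grip": 0,"slide": [0,-25,0],"spin": 0},{"grip": 0,"slide": [0,-45,0],"spin": 0},{"grip": 0,"slide": [0,-80,0],"spin": 0},{"grip": 0,"slide": [0,-120,0],"spin": 0},{"grip": 0,"slide": [0,-130,0],"spin": 0}], squeeze=30)

```text
clock: 4.58
eef_pos: [0.4096, -0.2392, 0.2048]
tcp_rot: [[-0.433, 0.003, -0.901], [0.901, -0.003, -0.433], [-0.004, -1.0, -0.002]]
wrist_force: [0.1, -0.2, -1.6]
finger_gap: 0.0115
```

```bash
python3 -c "
from h import *
go(.4488,.1854,.20,1.91)
import cv2
can=np.zeros((400,800,3),np.uint8)
R=lambda a,f:cv2.resize(a,None,fx=f,fy=f,interpolation=cv2.INTER_CUBIC)
u,v=proj('side',[.4087,-.2385,.19]).astype(int);print(u,v)
can[:,:400]=R(imaging.grab_frame('side')[v-32:v+32,u-32:u+32],6.25);u,v=proj('top',[.4087,-.2385,.19]).astype(int);print(u,v);can[:,400:]=R(imaging.grab_frame('top')[v-32:v+32,u-32:u+32],6.25)
cv2.imwrite('pics/c4.png',can)"
```

```text
t 4.575 p [ 0.4096 -0.2392  0.2048] ang 2.0188 F [ 0.0514 -0.2241 -1.6045] M [0.0808 0.0005 0.0454] gap 0.01154415222042481 q6 -2.7832221971390703
tiltY [ 0.0035 -0.0031 -1.    ]  slide [ 365.7236    3.6367 -219.2196] spin 6.2361024817618365
270 221
464 250
```

View pics/c4.png

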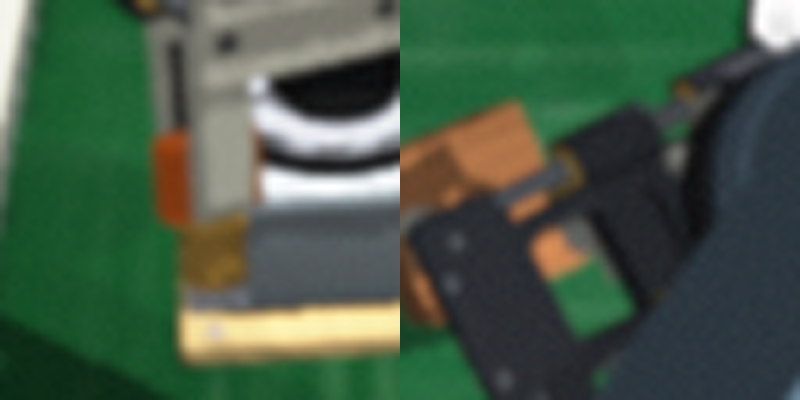

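```bash
python3 -c "
from h import *
p0=np.array([.4096,-.2392,.172]);print((proj('side',p0)-[238,189]+.5)*6.25-.5)
print((proj('side',p0+.005*np.array([-.9,-.433,0]))-[238,189]+.5)*6.25-.5)
f=p0+[.433*.012,-.9*.012,.022];print('finger centre',(proj('side',f)-[238,189]+.5)*6.25-.5)
print('grip',(proj('side',p0+[0,0,.03])-[238,189]+.5)*6.25-.5)
"
```

```text
[211.8115 252.1787]
[198.4786 255.6924]
finger centre [223.1976 208.4228]
grip [207.0884 173.5216]
```

Request:
servo_tool(rows=[{"grip": 0,"slide": [366,4,-219],"spin": 6.2},{"grip": 0,"slide": [366,4,-219],"spin": 6.2},{"grip": 0,"slide": [366,4,-219],"spin": 6.2},{"grip": 0,"slide": [366,4,-219],"spin": 6.2},{"grip": 0,"slide": [366,4,-219],"spin": 6.2},{"grip": 0,"slide": [366,4,-219],"spin": 6.2},{"grip": 0,"slide": [366,4,-219],"spin": 6.2},{"grip": 0,"slide": [366,4,-219],"spin": 6.2}])

```text
clock: 5.68
eef_pos: [0.4461, 0.1892, 0.196]
tcp_rot: [[-0.338, -0.004, -0.941], [0.941, 0.0, -0.338], [0.001, -1.0, 0.003]]
wrist_force: [0.8, -0.1, -0.8]
finger_gap: 0.0117
```

```bash
python3 -c "
from h import *
go(.4488,.1852,.185,1.91)"
```

```text
t 5.675 p [0.4461 0.1892 0.196 ] ang 1.9159 F [ 0.7905 -0.118  -0.777 ] M [ 0.0322 -0.0287 -0.0065] gap 0.011690814798352997 q6 -1.7462165386040005
tiltY [-0.0037  0.0002 -1.    ]  slide [-4.7511 10.9995 -1.2462] spin 0.33690538921911234
```

Request:
servo_tool(rows=[{"grip": 0,"slide": [-4.8,12,-1],"spin": -3},{"grip": 0,"slide": [-4.8,22,-1],"spin": -3},{"grip": 0,"slide": [-4.8,24,-1],"spin": -3},{"grip": 0,"slide": [-4.8,24,-1],"spin": -3}])

```text
clock: 6.18
eef_pos: [0.45, 0.1815, 0.1738]
tcp_rot: [[-0.381, -0.001, -0.925], [0.925, -0.0, -0.381], [0.0, -1.0, 0.001]]
wrist_force: [0.4, -0.1, -0.9]
finger_gap: 0.0118
```

```bash
python3 -c "
from h import *
go(.4488,.1852,.172,1.97)
import cv2
s=observe()['eef_pos']
can=np.zeros((400,800,3),np.uint8)
R=lambda a,f:cv2.resize(a,None,fx=f,fy=f,interpolation=cv2.INTER_CUBIC)
c=imaging.grab_frame('side');u,v=proj('side',[.4488,.1852,.13]).astype(int);print(u,v)
can[:,:400]=R(c[v-20:v+20,u-20:u+20],10)
for d in (0,-.057,-.045,-.02): print(d,(proj('side',s+[0,0,d])-[u-20,v-20]+.5)*10-.5)
print('mouth',(proj('side',[.4488,.1852,.108])-[u-20,v-20]+.5)*10-.5)
t=imaging.grab_frame('top');u,v=proj('top',[.4488,.1852,.13]).astype(int);print(u,v);can[:,400:]=R(t[v-32:v+32,u-32:u+32],6.25)
cv2.imwrite('pics/c5.png',can)"
```

```text
t 6.175 p [0.45   0.1815 0.1738] ang 1.9613 F [ 0.4329 -0.0848 -0.9345] M [ 0.0743  0.06   -0.0328] gap 0.011793233131058808 q6 -1.8082452189798357
tiltY [-0.0007 -0.0002 -1.    ]  slide [ 3.8877  1.779  -0.2897] spin -0.500103839346314
288 174
0 [204.9423  76.0967]
-0.057 [212.3831 256.5227]
-0.045 [210.8371 219.0329]
-0.02 [207.5813 140.0869]
mouth [209.2948 279.2916]
266 234
```

View pics/c5.png

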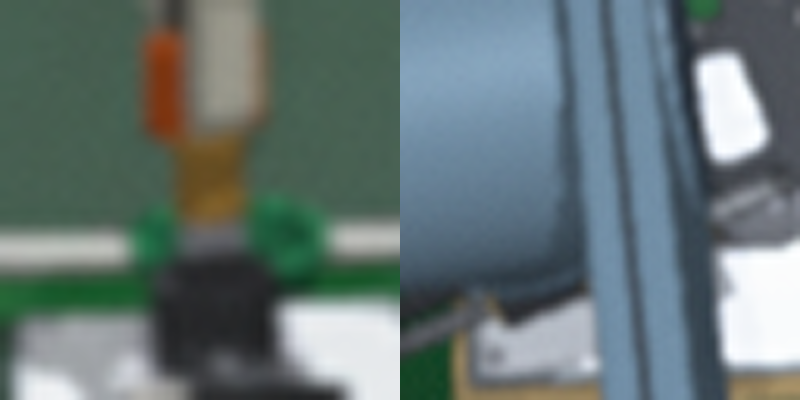

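```bash
python3 -c "
from h import *
go(.450,.185,.155,1.97)"
```

```text
t 6.275 p [0.4504 0.1818 0.1743] ang 1.962 F [ 0.5713 -0.2827 -0.6284] M [ 0.0953 -0.0263 -0.0254] gap 0.01203380397339917 q6 -1.808463904626357
tiltY [ 0.0005  0.0001 -1.    ]  slide [ 3.1043 19.3475 -0.8573] spin -0.45850783058641964
```

Request:
servo_tool(rows=[{"grip": 0,"slide": [3.1,0,-0.9],"spin": -0.5},{"grip": 0,"slide": [3.1,0,-0.9],"spin": -0.5},{"grip": 0,"slide": [3.1,6,-0.9],"spin": -0.5},{"grip": 0,"slide": [3.1,10,-0.9],"spin": -0.5},{"grip": 0,"slide": [3.1,14,-0.9],"spin": -0.5},{"grip": 0,"slide": [3.1,14,-0.9],"spin": -0.5}])

```text
clock: 7.02
eef_pos: [0.4494, 0.1852, 0.1595]
tcp_rot: [[-0.39, -0.001, -0.921], [0.921, -0.0, -0.39], [0.0, -1.0, 0.001]]
wrist_force: [0.4, -0.0, -0.4]
finger_gap: 0.0122
```

```bash
python3 -c "
from h import *
go(.450,.185,.152,1.97)"
```

```text
t 7.025 p [0.4494 0.1852 0.1595] ang 1.9715 F [ 0.3842 -0.0371 -0.3514] M [ 0.0596  0.0058 -0.0152] gap 0.012236678173639976 q6 -1.8105824562403312
tiltY [-0.0011 -0.0002 -1.    ]  slide [-0.3974  7.5166 -0.4456] spin 0.08571523314347214
```

Request:
servo_tool(rows=[{"grip": 0,"slide": [0,3,0],"spin": 0},{"grip": 0,"slide": [0,5,0],"spin": 0},{"grip": 0,"slide": [0,6.5,0],"spin": 0},{"grip": 0,"slide": [0,6.5,0],"spin": 0},{"grip": 0,"slide": [0,6.5,0],"spin": 0}])

```text
clock: 7.65
eef_pos: [0.4498, 0.1853, 0.1536]
tcp_rot: [[-0.39, 0.0, -0.921], [0.921, 0.0, -0.39], [-0.0, -1.0, -0.0]]
wrist_force: [0.6, -0.2, -1.3]
finger_gap: 0.012
```

Request:
servo_tool(rows=[{"grip": 0,"slide": [0,1,0],"spin": 0},{"grip": 0,"slide": [0,1,0],"spin": 0},{"grip": 0,"slide": [0,1,0],"spin": 0}])

```text
clock: 8.02
eef_pos: [0.4499, 0.1853, 0.1527]
tcp_rot: [[-0.39, 0.0, -0.921], [0.921, 0.0, -0.39], [-0.0, -1.0, -0.0]]
wrist_force: [-0.5, -0.0, 1.4]
finger_gap: 0.0119
```

Request:
servo_tool(rows=[{"grip": 0,"slide": [0,0.8,0],"spin": 0},{"grip": 0,"slide": [0,0.8,0],"spin": 2},{"grip": 0,"slide": [0,0.8,0],"spin": 4},{"grip": 0,"slide": [0,0.8,0],"spin": 6},{"grip": 0,"slide": [0,0.8,0],"spin": 6}])

```text
clock: 8.65
eef_pos: [0.45, 0.1852, 0.1518]
tcp_rot: [[-0.291, 0.0, -0.957], [0.957, -0.0, -0.291], [-0.0, -1.0, -0.0]]
wrist_force: [0.0, -0.2, 2.0]
finger_gap: 0.0118
```

```bash
python3 -c "
from h import *
go(.450,.185,.152,1.97)"
```

```text
t 8.65 p [0.45   0.1852 0.1518] ang 1.8663 F [ 0.0055 -0.233   2.0391] M [-0.0881 -0.1849  0.0024] gap 0.011774015716114994 q6 -1.7053303127249058
tiltY [ 0.0005 -0.     -1.    ]  slide [-0.2309 -0.1538  0.0877] spin -5.943310924431178
```

Request:
servo_tool(rows=[{"grip": 0,"slide": [0,0,0],"spin": 2},{"grip": 0,"slide": [0,0,0],"spin": 4},{"grip": 0,"slide": [0,0,0],"spin": 6},{"grip": 0,"slide": [0,0,0],"spin": 6}])

```text
clock: 9.15
eef_pos: [0.4495, 0.1854, 0.1514]
tcp_rot: [[-0.19, -0.001, -0.982], [0.982, 0.0, -0.19], [0.0, -1.0, 0.001]]
wrist_force: [0.1, 0.2, -0.7]
finger_gap: 0.0119
```

Request:
servo_tool(rows=[{"grip": 0,"slide": [0,0,0],"spin": 2},{"grip": 0,"slide": [0,0,0],"spin": 4},{"grip": 0,"slide": [0,0,0],"spin": 6},{"grip": 0,"slide": [0,0,0],"spin": 6}])

```text
clock: 9.65
eef_pos: [0.4495, 0.1857, 0.1516]
tcp_rot: [[-0.086, -0.0, -0.996], [0.996, 0.001, -0.086], [0.001, -1.0, 0.0]]
wrist_force: [0.2, 3.4, -2.3]
finger_gap: 0.0119
```

```bash
python3 -c "
from h import *
go(.450,.185,.152,1.76)"
```

```text
t 9.65 p [0.4495 0.1857 0.1516] ang 1.6568 F [ 0.1621  3.3522 -2.329 ] M [ 0.8962  0.0043 -0.0099] gap 0.011898255353636426 q6 -1.4958918369527012
tiltY [-0.0005  0.0007 -1.    ]  slide [-0.7262 -0.3729 -0.3901] spin -5.9133749414545
```

Request:
servo_tool(rows=[{"grip": 0,"slide": [-0.7,0,0],"spin": -2},{"grip": 0,"slide": [-0.7,1,0],"spin": -2},{"grip": 0,"slide": [-0.7,2,0],"spin": -2},{"grip": 0,"slide": [-0.7,3,0],"spin": -2},{"grip": 0,"slide": [-0.7,3,0],"spin": -2}])

```text
clock: 10.28
eef_pos: [0.4498, 0.1854, 0.1492]
tcp_rot: [[-0.123, 0.0, -0.992], [0.992, 0.002, -0.123], [0.002, -1.0, -0.001]]
wrist_force: [-1.2, 5.7, 2.1]
finger_gap: 0.012
```

```bash
python3 -c "
from h import *
go(.450,.185,.152,1.76)"
```

```text
t 10.275 p [0.4498 0.1854 0.1492] ang 1.6937 F [-1.2019  5.686   2.0922] M [1.3036 0.3    0.0181] gap 0.011995015602771397 q6 -1.5344765841419898
tiltY [ 0.0004  0.0016 -1.    ]  slide [-0.3968 -2.7783 -0.1217] spin -3.7970491135261626
```

Request:
servo_tool(rows=[{"grip": 0,"slide": [0.7,0,0],"spin": 0},{"grip": 0,"slide": [1.3,0,0],"spin": 0},{"grip": 0,"slide": [1.3,0,0],"spin": 0},{"grip": 0,"slide": [1.3,0,0],"spin": 0}])

```text
clock: 10.78
eef_pos: [0.4498, 0.1858, 0.1488]
tcp_rot: [[-0.121, 0.0, -0.993], [0.993, -0.0, -0.121], [-0.0, -1.0, -0.0]]
wrist_force: [-0.2, 3.4, 1.0]
finger_gap: 0.0121
```

```bash
python3 -c "
from h import *
go(.450,.185,.152,1.76)"
```

```text
t 10.775 p [0.4498 0.1858 0.1488] ang 1.6925 F [-0.221   3.4171  0.9715] M [0.7403 0.0924 0.0025] gap 0.012121160317113746 q6 -1.530306570035246
tiltY [ 0.0002 -0.0001 -1.    ]  slide [-0.8026 -3.1926 -0.1071] spin -3.8700585016515507
```

Request:
servo_tool(rows=[{"grip": 0,"slide": [1,0,0],"spin": 0},{"grip": 0,"slide": [1,0,0],"spin": 0},{"grip": 0,"slide": [1,2,0],"spin": 0},{"grip": 0,"slide": [1,2,0],"spin": 0}])

```text
clock: 11.28
eef_pos: [0.4494, 0.1866, 0.1464]
tcp_rot: [[-0.121, -0.001, -0.993], [0.993, -0.0, -0.121], [-0.0, -1.0, 0.001]]
wrist_force: [0.1, 0.1, -1.9]
finger_gap: 0.0118
```

```bash
python3 -c "
from h import *
go(.450,.185,.152,1.76)"
```

```text
t 11.275 p [0.4494 0.1866 0.1464] ang 1.6923 F [ 0.0866  0.1277 -1.8869] M [-0.0036 -0.0095  0.0205] gap 0.011783217507519029 q6 -1.528020407955844
tiltY [-0.0005 -0.0005 -1.    ]  slide [-1.6645 -5.5615 -0.3862] spin -3.8775710304248694
```

Lateral force gone, going down freely. Home should be at TCP ≈ 0.141.

Request:
servo_tool(rows=[{"grip": 0,"slide": [0,2,0],"spin": 0},{"grip": 0,"slide": [0,3.5,0],"spin": 0},{"grip": 0,"slide": [0,3.5,0],"spin": 0},{"grip": 0,"slide": [0,3.5,0],"spin": 0}])

```text
clock: 11.78
eef_pos: [0.4495, 0.1867, 0.1432]
tcp_rot: [[-0.121, -0.0, -0.993], [0.993, -0.0, -0.121], [-0.0, -1.0, 0.0]]
wrist_force: [0.3, -2.1, -2.0]
finger_gap: 0.0118
```

Request:
servo_tool(rows=[{"grip": 0,"slide": [0,1.2,0],"spin": 0},{"grip": 0,"slide": [0,1.2,0],"spin": 0},{"grip": 0,"slide": [0,1.2,0],"spin": 0}])

```text
clock: 12.15
eef_pos: [0.4497, 0.1868, 0.1421]
tcp_rot: [[-0.121, 0.0, -0.993], [0.993, -0.0, -0.121], [-0.0, -1.0, -0.0]]
wrist_force: [1.2, -0.8, -0.8]
finger_gap: 0.012
```

```bash
python3 -c "
from h import *
go(.450,.185,.152,1.76)"
```

```text
t 12.15 p [0.4497 0.1868 0.1421] ang 1.6924 F [ 1.2313 -0.8385 -0.8376] M [-0.3265 -0.156   0.0461] gap 0.011981288421533485 q6 -1.5280006543483076
tiltY [ 0.0002 -0.0002 -1.    ]  slide [-1.805  -9.9452 -0.1044] spin -3.876018362280476
```

Request:
servo_tool(rows=[{"grip": 0,"slide": [0,1,0],"spin": 0},{"grip": 0,"slide": [0,1,0],"spin": 0},{"grip": 0,"slide": [0,1,0],"spin": 0}])

```text
clock: 12.52
eef_pos: [0.4497, 0.1868, 0.1411]
tcp_rot: [[-0.121, 0.0, -0.993], [0.993, -0.0, -0.121], [-0.0, -1.0, -0.0]]
wrist_force: [1.7, -2.3, 0.4]
finger_gap: 0.0117
```

Request:
servo_tool(rows=[{"grip": 0,"slide": [0,1,0],"spin": 0},{"grip": 0,"slide": [0,1,0],"spin": 0},{"grip": 0,"slide": [0,1,0],"spin": 0}])

```text
clock: 12.9
eef_pos: [0.4497, 0.1868, 0.1402]
tcp_rot: [[-0.121, 0.0, -0.993], [0.993, -0.0, -0.121], [-0.0, -1.0, -0.0]]
wrist_force: [1.2, -3.0, 2.3]
finger_gap: 0.0114
```

Request:
servo_tool(rows=[{"grip": 0,"slide": [-0.3,0,0],"spin": 4},{"grip": 0,"slide": [-0.3,0,0],"spin": 8},{"grip": 0,"slide": [-0.3,0,0],"spin": 12},{"grip": 0,"slide": [-0.3,0,0],"spin": 16},{"grip": 0,"slide": [-0.3,0,0],"spin": 16}], squeeze=35)

```text
clock: 13.52
eef_pos: [0.4497, 0.1868, 0.1402]
tcp_rot: [[0.156, 0.0, -0.988], [0.988, 0.0, 0.156], [0.0, -1.0, -0.0]]
wrist_force: [0.3, -1.1, 2.9]
finger_gap: 0.012
```

```bash
python3 -c "
from h import *
go(.450,.185,.152,1.76)"
```

```text
t 13.525 p [0.4497 0.1868 0.1402] ang 1.4138 F [ 0.3296 -1.0842  2.9104] M [-0.2144 -0.0428  0.0522] gap 0.012020272434864587 q6 -1.2500566480605424
tiltY [ 0.0003  0.0004 -1.    ]  slide [ -1.6933 -11.813   -0.5935] spin -19.837427494869466
```

Request:
servo_tool(rows=[{"grip": 0,"slide": [0,0,0],"spin": 5},{"grip": 0,"slide": [0,0,0],"spin": 10},{"grip": 0,"slide": [0,0,0],"spin": 15},{"grip": 0,"slide": [0,0,0],"spin": 20},{"grip": 0,"slide": [0,0,0],"spin": 25},{"grip": 0,"slide": [0,0,0],"spin": 30},{"grip": 0,"slide": [0,0,0],"spin": 30}])

```text
clock: 14.4
eef_pos: [0.4499, 0.1872, 0.1402]
tcp_rot: [[0.628, 0.001, -0.778], [0.778, 0.001, 0.628], [0.001, -1.0, 0.0]]
wrist_force: [1.2, 1.3, 2.4]
finger_gap: 0.0118
```

```bash
python3 -c "
from h import *
go(.450,.185,.152,.411)"
```

```text
t 14.4 p [0.4499 0.1872 0.1402] ang 0.8914 F [1.1675 1.2515 2.4202] M [ 0.2226 -0.1699  0.0646] gap 0.011813560891133603 q6 -0.7277959141917678
tiltY [ 0.0008  0.0011 -1.    ]  slide [ -1.5875 -11.7561  -1.4468] spin 27.523730718967908
```

Request:
servo_tool(rows=[{"grip": 0,"slide": [0,0,0],"spin": 5},{"grip": 0,"slide": [0,0,0],"spin": 10},{"grip": 0,"slide": [0,0,0],"spin": 15},{"grip": 0,"slide": [0,0,0],"spin": 20},{"grip": 0,"slide": [0,0,0],"spin": 24},{"grip": 0,"slide": [0,0,0],"spin": 26},{"grip": 0,"slide": [0,0,0],"spin": 26}])

```text
clock: 15.28
eef_pos: [0.4502, 0.1873, 0.1403]
tcp_rot: [[0.906, 0.001, -0.423], [0.423, 0.001, 0.906], [0.002, -1.0, 0.001]]
wrist_force: [1.6, 4.5, 1.6]
finger_gap: 0.0117
```

```bash
python3 -c "
from h import *
go(.450,.185,.152,.411)"
```

```text
t 15.275 p [0.4502 0.1873 0.1403] ang 0.4373 F [1.6112 4.5221 1.6188] M [ 0.8886 -0.4453  0.1121] gap 0.011738549155777961 q6 -0.2737439169052661
tiltY [ 0.0015  0.0014 -1.    ]  slide [ -1.1117 -11.6544  -1.9874] spin 1.5044089928873154
```

Request:
servo_tool(rows=[{"grip": 0,"slide": [0,0,0],"spin": 2},{"grip": 0,"slide": [0,0,0],"spin": 3},{"grip": 0,"slide": [0,0,0],"spin": 3}])

```text
clock: 15.65
eef_pos: [0.4502, 0.1872, 0.1403]
tcp_rot: [[0.927, 0.002, -0.375], [0.375, 0.001, 0.927], [0.002, -1.0, 0.001]]
wrist_force: [2.3, 4.8, 2.7]
finger_gap: 0.0122
```

```bash
python3 -c "
from h import *
go(.450,.185,.152,.411)"
```

```text
t 15.65 p [0.4502 0.1872 0.1403] ang 0.3839 F [2.284  4.7947 2.6856] M [ 1.0066 -0.4814  0.0849] gap 0.012176105791973736 q6 -0.2204096191621156
tiltY [ 0.0015  0.0014 -1.    ]  slide [ -1.0321 -11.6695  -1.9707] spin -1.554786204559577
```

Request:
servo_tool(rows=[{"grip": 0,"slide": [0.4,0,0.5],"spin": 1},{"grip": 0,"slide": [0.4,0,0.5],"spin": 2},{"grip": 0,"slide": [0.4,0,0.5],"spin": 2}])

```text
clock: 16.02
eef_pos: [0.4503, 0.1874, 0.1402]
tcp_rot: [[0.94, 0.001, -0.341], [0.341, 0.0, 0.94], [0.001, -1.0, 0.0]]
wrist_force: [2.9, 4.2, 3.2]
finger_gap: 0.0119
```

```bash
python3 -c "
from h import *
go(.450,.185,.152,.411)"
```

```text
t 16.025 p [0.4503 0.1874 0.1402] ang 0.3483 F [2.9045 4.2266 3.1948] M [ 0.7713 -0.7114  0.0657] gap 0.011890724787627498 q6 -0.18345369915773344
tiltY [ 0.0011  0.0004 -1.    ]  slide [ -1.0455 -11.7598  -2.1261] spin -3.5927939208296493
```

Request:
servo_tool(rows=[{"grip": 0,"slide": [0,0,0],"spin": 1},{"grip": 0,"slide": [0,0,0],"spin": 2},{"grip": 0,"slide": [0,0,0],"spin": 2}])

```text
clock: 16.4
eef_pos: [0.4503, 0.1874, 0.1403]
tcp_rot: [[0.951, 0.001, -0.308], [0.308, 0.0, 0.951], [0.001, -1.0, 0.0]]
wrist_force: [3.3, 4.0, 2.3]
finger_gap: 0.0119
```

```bash
python3 -c "
from h import *
go(.450,.185,.152,.411)"
```

```text
t 16.4 p [0.4503 0.1874 0.1403] ang 0.3135 F [3.2565 4.0333 2.2689] M [ 0.8057 -0.6495  0.1226] gap 0.011903645226294599 q6 -0.14865740761682072
tiltY [ 0.0012  0.0005 -1.    ]  slide [ -1.021  -11.7416  -2.1705] spin -5.589049574231408
```

Request:
servo_tool(rows=[{"grip": 0,"slide": [0,0,0],"spin": 1},{"grip": 0,"slide": [0,0,0],"spin": 2},{"grip": 0,"slide": [0,0,0],"spin": 2}])

```text
clock: 16.77
eef_pos: [0.4503, 0.1874, 0.1403]
tcp_rot: [[0.961, 0.001, -0.275], [0.275, 0.0, 0.961], [0.001, -1.0, 0.0]]
wrist_force: [3.4, 4.1, 1.3]
finger_gap: 0.0116
```

```bash
python3 -c "
from h import *
go(.450,.185,.152,.411)"
```

```text
t 16.775 p [0.4503 0.1874 0.1403] ang 0.2785 F [3.4359 4.1224 1.292 ] M [ 0.8535 -0.6202  0.1095] gap 0.011622948877603276 q6 -0.11376088844193889
tiltY [ 0.0012  0.0005 -1.    ]  slide [ -0.9502 -11.7392  -2.1734] spin -7.591685021962844
```

Request:
servo_tool(rows=[{"grip": 0,"slide": [0,0,0],"spin": 1},{"grip": 0,"slide": [0,0,0],"spin": 2},{"grip": 0,"slide": [0,0,0],"spin": 2}])

```text
clock: 17.15
eef_pos: [0.4503, 0.1874, 0.1403]
tcp_rot: [[0.97, 0.001, -0.242], [0.242, 0.0, 0.97], [0.001, -1.0, 0.0]]
wrist_force: [4.3, 4.1, 2.0]
finger_gap: 0.012
```

```bash
python3 -c "
from h import *
go(.450,.185,.152,.411)"
```

```text
t 17.15 p [0.4503 0.1874 0.1403] ang 0.2441 F [4.2841 4.1452 1.9845] M [ 0.9074 -0.7133  0.2408] gap 0.012002278377458132 q6 -0.07914520422480566
tiltY [ 0.0013  0.0004 -1.    ]  slide [ -0.8782 -11.7405  -2.2041] spin -9.565167357858934
```

Request:
servo_tool(rows=[{"grip": 0,"slide": [0,0,0],"spin": 1.2},{"grip": 0,"slide": [0,0,0],"spin": 1.2}])

```text
clock: 17.4
eef_pos: [0.4504, 0.1873, 0.1403]
tcp_rot: [[0.975, 0.001, -0.221], [0.221, 0.0, 0.975], [0.001, -1.0, -0.0]]
wrist_force: [3.6, 3.7, 2.1]
finger_gap: 0.0118
```

```bash
python3 -c "
from h import *
go(.450,.185,.152,.411)
import cv2
R=lambda a,f:cv2.resize(a,None,fx=f,fy=f,interpolation=cv2.INTER_CUBIC)
can=np.zeros((400,800,3),np.uint8)
can[:,:500]=R(imaging.grab_frame('top')[195:275,250:350],5)
can[:,500:]=R(imaging.grab_frame('side')[160:220,265:310],6.67)[:400,:300]
cv2.imwrite('pics/c6.png',can)"
```

```text
t 17.4 p [0.4504 0.1873 0.1403] ang 0.2233 F [3.5543 3.6566 2.0824] M [ 0.8782 -0.7254  0.4289] gap 0.011752971219616255 q6 -0.058358788585038714
tiltY [ 0.0013  0.0003 -1.    ]  slide [ -0.8432 -11.7329  -2.1784] spin -10.755076017969825
```

View pics/c6.png

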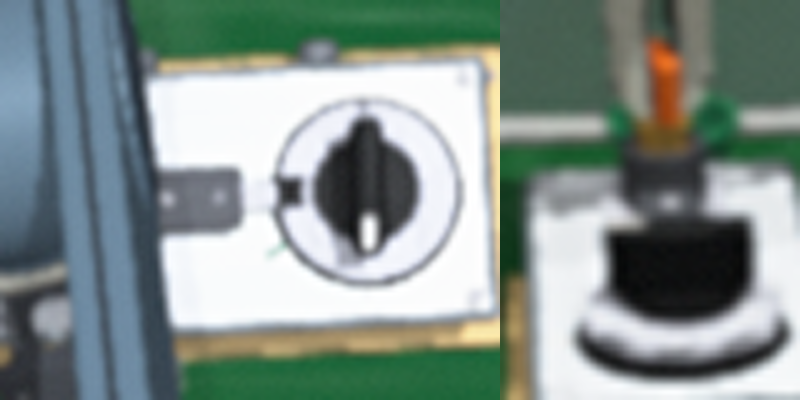

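Request:
servo_tool(rows=[{"grip": 0,"slide": [0.6,-0.3,0.6],"spin": -1.5},{"grip": 0,"slide": [1.1,-0.3,1],"spin": -2.5},{"grip": 0,"slide": [1.1,-0.3,1],"spin": -2.5},{"grip": 30,"slide": [1.1,-0.3,1],"spin": -2.5},{"grip": 30,"slide": [1.1,-0.3,1],"spin": -2.5},{"grip": 30,"slide": [1.1,-0.3,1],"spin": -2.5}])

```text
clock: 18.25
eef_pos: [0.45, 0.1883, 0.1399]
tcp_rot: [[0.965, -0.002, -0.263], [0.263, -0.0, 0.965], [-0.002, -1.0, 0.0]]
wrist_force: [0.6, 0.7, -0.9]
finger_gap: 0.0276
```

```bash
python3 -c "
from h import *
go(.4535,.0565,.112,1.613)"
```

```text
t 18.25 p [0.45   0.1883 0.1399] ang 0.2662 F [ 0.5708  0.6692 -0.9498] M [-0.0624  0.0755 -0.0112] gap 0.02763189377261576 q6 -0.09911134468999029
tiltY [-0.0015 -0.0002 -1.    ]  slide [ -31.2519   27.9618 -128.083 ] spin -77.16322607287913
```

Request:
servo_tool(rows=[{"grip": 30,"slide": [0,-25,0],"spin": 0},{"grip": 30,"slide": [0,-60,0],"spin": 0},{"grip": 50,"slide": [0,-65,0],"spin": -10},{"grip": 50,"slide": [-31,-65,-60],"spin": -20},{"grip": 50,"slide": [-31,-65,-100],"spin": -30},{"grip": 50,"slide": [-31,-65,-128],"spin": -40},{"grip": 50,"slide": [-31,-65,-128],"spin": -50},{"grip": 50,"slide": [-31,-65,-128],"spin": -60}])

```text
clock: 19.25
eef_pos: [0.4542, 0.0562, 0.2051]
tcp_rot: [[0.25, -0.001, -0.968], [0.968, 0.0, 0.25], [-0.0, -1.0, 0.001]]
wrist_force: [0.3, 0.3, -0.2]
finger_gap: 0.0465
```

```bash
python3 -c "
from h import *
go(.4548,.0567,.16,1.613)"
```

```text
t 19.25 p [0.4542 0.0562 0.2051] ang 1.3179 F [ 0.2985  0.3017 -0.1929] M [ 0.0412 -0.0342 -0.0497] gap 0.04651565750040516 q6 -1.4394670425784046
tiltY [-0.0008  0.0002 -1.    ]  slide [ 0.6614 45.1354 -0.5109] spin -16.90638968448314
```

Request:
servo_tool(rows=[{"grip": 50,"slide": [0.6,10,-0.5],"spin": -10},{"grip": 50,"slide": [0.6,30,-0.5],"spin": -16.9},{"grip": 50,"slide": [0.6,45,-0.5],"spin": -16.9},{"grip": 50,"slide": [0.6,45,-0.5],"spin": -16.9},{"grip": 50,"slide": [0.6,45,-0.5],"spin": -16.9}])

```text
clock: 19.88
eef_pos: [0.4553, 0.0572, 0.1608]
tcp_rot: [[-0.038, 0.0, -0.999], [0.999, -0.0, -0.038], [-0.0, -1.0, -0.0]]
wrist_force: [0.8, -0.1, -0.4]
finger_gap: 0.0466
```

```bash
python3 -c "
from h import *
go(.4548,.0567,.112,1.613)
import cv2
R=lambda a,f:cv2.resize(a,None,fx=f,fy=f,interpolation=cv2.INTER_CUBIC)
can=np.zeros((400,800,3),np.uint8)
can[:,:500]=R(imaging.grab_frame('top')[195:275,240:340],5)
can[:,500:]=R(imaging.grab_frame('side')[150:210,265:310],6.67)[:400,:300]
cv2.imwrite('pics/c7.png',can)"
```

```text
t 19.875 p [0.4553 0.0572 0.1608] ang 1.6084 F [ 0.8489 -0.1096 -0.391 ] M [ 0.0829 -0.0171 -0.0037] gap 0.046642526769878324 q6 -1.727336019388687
tiltY [ 0.0003 -0.     -1.    ]  slide [-0.4892 48.7768  0.4912] spin -0.26092239855143046
```

View pics/c7.png

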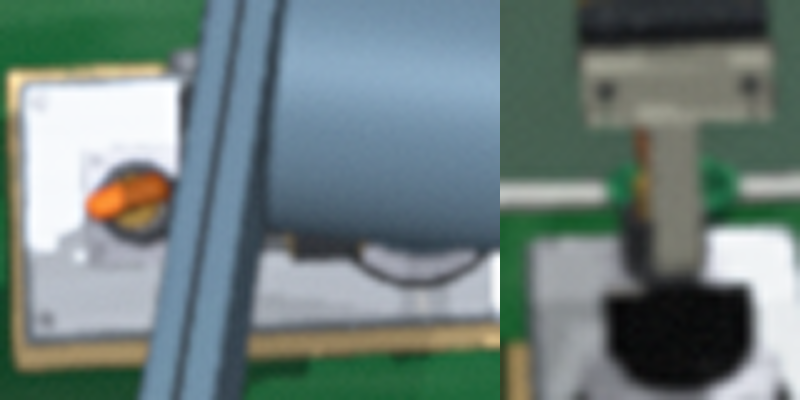

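Request:
servo_tool(rows=[{"grip": 50,"slide": [-0.5,25,0.3],"spin": -0.3},{"grip": 50,"slide": [-0.5,42,0.3],"spin": -0.3},{"grip": 50,"slide": [-0.5,48,0.3],"spin": -0.3},{"grip": 20,"slide": [-0.5,48,0.3],"spin": -0.3},{"grip": 20,"slide": [-0.5,48,0.3],"spin": -0.3},{"grip": 10,"slide": [-0.5,48,0.3],"spin": -0.3},{"grip": 10,"slide": [-0.5,48,0.3],"spin": -0.3}], squeeze=8)

```text
clock: 20.85
eef_pos: [0.4551, 0.0567, 0.1128]
tcp_rot: [[-0.043, 0.001, -0.999], [0.999, -0.0, -0.043], [-0.0, -1.0, -0.001]]
wrist_force: [-1.2, -0.6, 1.4]
finger_gap: 0.0158
```

```bash
python3 -c "
from h import *
go(.4548,.0567,.112,1.613)"
```

```text
t 20.85 p [0.4551 0.0567 0.1128] ang 1.6136 F [-1.1731 -0.6192  1.4342] M [ 0.0292 -0.0175 -0.1212] gap 0.015792614307081468 q6 -1.7337929807412753
tiltY [ 0.001  -0.0001 -1.    ]  slide [0.0648 0.8423 0.3433] spin 0.03638055854033379
```

Request:
servo_tool(rows=[{"grip": 0,"slide": [0,0,0],"spin": 0},{"grip": 0,"slide": [0,0,0],"spin": 0},{"grip": 0,"slide": [0,0,0],"spin": 2},{"grip": 0,"slide": [0,0,0],"spin": 4},{"grip": 0,"slide": [0,0,0],"spin": 6},{"grip": 0,"slide": [0,0,0],"spin": 8},{"grip": 0,"slide": [0,0,0],"spin": 8}], squeeze=30)

```text
clock: 21.72
eef_pos: [0.4552, 0.0568, 0.1128]
tcp_rot: [[0.097, 0.001, -0.995], [0.995, 0.0, 0.097], [0.0, -1.0, -0.001]]
wrist_force: [-0.3, 1.0, 6.0]
finger_gap: 0.016
```

```bash
python3 -c "
from h import *
go(.4548,.0567,.112,1.613)"
```

```text
t 21.725 p [0.4552 0.0568 0.1128] ang 1.474 F [-0.2661  1.0141  6.0106] M [0.1036 0.1156 0.0495] gap 0.01595509273978582 q6 -1.5940693918445463
tiltY [ 0.001  0.    -1.   ]  slide [-0.1001  0.8102  0.3479] spin -7.965972870852883
```

Request:
servo_tool(rows=[{"grip": 0,"slide": [0,-0.4,0],"spin": 5},{"grip": 0,"slide": [0,-0.4,0],"spin": 11},{"grip": 0,"slide": [0,-0.4,0],"spin": 17},{"grip": 0,"slide": [0,-0.4,0],"spin": 23},{"grip": 0,"slide": [0,-0.4,0],"spin": 29},{"grip": 0,"slide": [0,-0.4,0],"spin": 35},{"grip": 0,"slide": [0,-0.4,0],"spin": 40},{"grip": 0,"slide": [0,-0.4,0],"spin": 40}])

```text
clock: 22.72
eef_pos: [0.4554, 0.0573, 0.1129]
tcp_rot: [[0.713, 0.001, -0.701], [0.701, 0.001, 0.713], [0.002, -1.0, -0.0]]
wrist_force: [3.3, 3.3, 0.9]
finger_gap: 0.0154
```

```bash
python3 -c "
from h import *
go(.4548,.0567,.112,.566)"
```

```text
t 22.725 p [0.4554 0.0573 0.1129] ang 0.7765 F [3.3102 3.325  0.8681] M [ 0.6401 -0.3871 -0.1529] gap 0.01541343388760717 q6 -0.8968774520668693
tiltY [ 0.0014  0.001  -1.    ]  slide [-0.8334  0.8615  0.021 ] spin 12.058962710999767
```

Request:
servo_tool(rows=[{"grip": 0,"slide": [0,0,0],"spin": 4},{"grip": 0,"slide": [0,0,0],"spin": 8},{"grip": 0,"slide": [0,0,0],"spin": 11},{"grip": 0,"slide": [0,0,0],"spin": 11}])

```text
clock: 23.22
eef_pos: [0.4555, 0.0574, 0.1128]
tcp_rot: [[0.834, 0.002, -0.553], [0.552, 0.001, 0.834], [0.002, -1.0, 0.0]]
wrist_force: [2.6, 4.8, -0.3]
finger_gap: 0.0156
```

```bash
python3 -c "
from h import *
go(.4548,.0567,.112,.566)"
```

```text
t 23.225 p [0.4555 0.0574 0.1128] ang 0.5854 F [ 2.5992  4.8201 -0.3214] M [ 0.6757 -0.4429 -0.0418] gap 0.01555599935737552 q6 -0.7058036930560166
tiltY [ 0.0016  0.0012 -1.    ]  slide [-0.9851  0.8383 -0.1537] spin 1.1093323418588852
```

Request:
servo_tool(rows=[{"grip": 0,"slide": [0.3,0,0.4],"spin": 1.5},{"grip": 0,"slide": [0.3,0,0.4],"spin": 2},{"grip": 0,"slide": [0.3,0,0.4],"spin": 2}])

```text
clock: 23.6
eef_pos: [0.4555, 0.0574, 0.1129]
tcp_rot: [[0.852, 0.001, -0.523], [0.523, 0.0, 0.852], [0.001, -1.0, -0.001]]
wrist_force: [4.2, 4.5, -0.5]
finger_gap: 0.0155
```

```bash
python3 -c "
from h import *
go(.4548,.0567,.112,.566)"
```

```text
t 23.6 p [0.4555 0.0574 0.1129] ang 0.5509 F [ 4.176   4.5335 -0.4513] M [ 0.616  -0.5873  0.5552] gap 0.015502502895044889 q6 -0.6697115126188561
tiltY [ 0.0015  0.0002 -1.    ]  slide [-1.0064  0.879  -0.2568] spin -0.8658884538301956
```

Request:
servo_tool(rows=[{"grip": 0,"slide": [0,0,0],"spin": 1},{"grip": 0,"slide": [0,0,0],"spin": 1.5},{"grip": 0,"slide": [0,0,0],"spin": 1.5}])

```text
clock: 23.98
eef_pos: [0.4554, 0.0575, 0.1129]
tcp_rot: [[0.865, 0.001, -0.501], [0.501, 0.0, 0.865], [0.001, -1.0, -0.0]]
wrist_force: [3.8, 3.9, 0.4]
finger_gap: 0.016
```

```bash
python3 -c "
from h import *
go(.4548,.0567,.112,.566)"
```

```text
t 23.975 p [0.4554 0.0575 0.1129] ang 0.525 F [3.7948 3.943  0.3945] M [ 0.6735 -0.5686  0.6986] gap 0.01599603460048803 q6 -0.6437604673229637
tiltY [ 0.0014  0.0003 -1.    ]  slide [-0.9782  0.8958 -0.4052] spin -2.349902055713319
```

Request:
servo_tool(rows=[{"grip": 0,"slide": [0.5,0,0.4],"spin": -1},{"grip": 0,"slide": [0.9,0,0.4],"spin": -1.7},{"grip": 45,"slide": [0.9,0,0.4],"spin": -1.7},{"grip": 45,"slide": [0.9,0,0.4],"spin": -1.7},{"grip": 45,"slide": [0.9,0,0.4],"spin": -1.7},{"grip": 45,"slide": [0.9,-20,0.4],"spin": -1.7},{"grip": 45,"slide": [0.9,-70,0.4],"spin": -1.7},{"grip": 45,"slide": [0.9,-120,0.4],"spin": -1.7}])

```text
clock: 24.98
eef_pos: [0.4548, 0.058, 0.2337]
tcp_rot: [[0.851, -0.002, -0.525], [0.525, 0.0, 0.851], [-0.001, -1.0, 0.001]]
wrist_force: [0.5, 0.1, 1.2]
finger_gap: 0.0421
```

Request:
servo_tool(rows=[{"grip": 45,"slide": [-60,-10,0],"spin": 0},{"grip": 45,"slide": [-120,-10,0],"spin": 0},{"grip": 45,"slide": [-160,-10,-40],"spin": 0},{"grip": 45,"slide": [-180,-10,-100],"spin": 0},{"grip": 45,"slide": [-180,-10,-150],"spin": 0},{"grip": 45,"slide": [-180,-10,-200],"spin": 0},{"grip": 45,"slide": [-180,-10,-200],"spin": 0}])

```text
clock: 25.85
eef_pos: [0.408, -0.2094, 0.242]
tcp_rot: [[0.853, -0.001, -0.522], [0.522, 0.0, 0.853], [-0.0, -1.0, 0.0]]
wrist_force: [-1.4, 0.3, 0.1]
finger_gap: 0.042
```

```bash
python3 -c "
from h import *
go(.4548,.0567,.112,.566)
import cv2
R=lambda a,f:cv2.resize(a,None,fx=f,fy=f,interpolation=cv2.INTER_CUBIC)
can=np.zeros((600,800,3),np.uint8)
t=imaging.grab_frame('top');s=imaging.grab_frame('side')
can[:375,:600]=R(t[200:275,240:360],5)
can[375:,:400]=R(t[140:300:,150:480],1.22)[:225,:400] if 0 else cv2.resize(t[100:310,140:514],(400,225))
can[375:,400:]=cv2.resize(s[100:280,160:480],(400,225))
can[:300,600:]=R(s[155:215,268:308],5)
cv2.imwrite('pics/c8.png',can)"
```

```text
t 25.85 p [ 0.408  -0.2094  0.242 ] ang 0.5497 F [-1.4167  0.2879  0.0999] M [-0.0269  0.0657  0.003 ] gap 0.04196007217340305 q6 -1.2675619230381656
tiltY [-0.0007  0.0001 -1.    ]  slide [178.9893 130.0371 202.4437] spin -0.9363327964100069
```

View pics/c8.png

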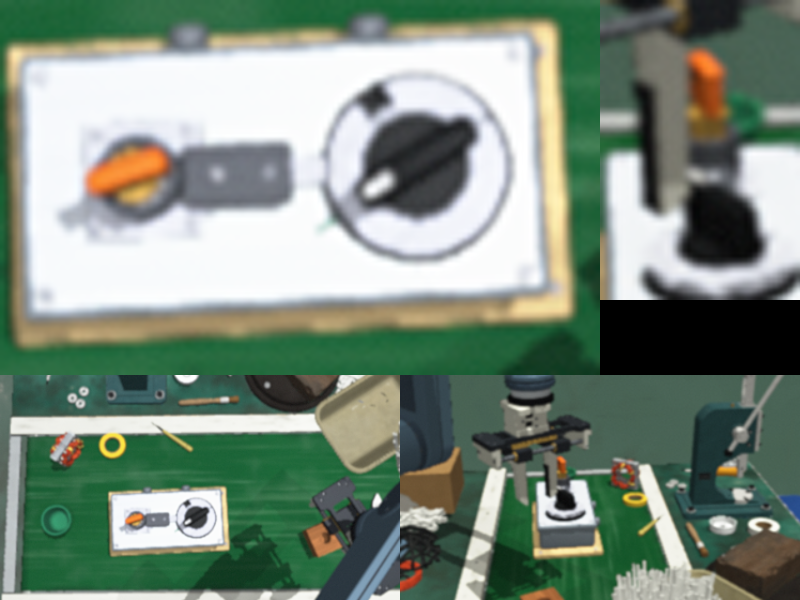

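```bash
python3 -c "
from bench import env
print(env.job_done())"
```

```text
the job is handed in; nothing more can be done
None
```

The isolator unit is switched on and the job is handed in, at about 26 s on the robot's clock. No verdict is reported.

- **Key:** I took it from the rest, felt for the slot under about 3 N, and seated it fully home. I then turned it clockwise until the torque rose to about 0.4 N m at the stop. A picture there showed the bolt out of the cam notch.
- **Handle:** I turned it clockwise to its stop, where the torque peaked at about 0.7 N m. That came from going 1.5° further to confirm the stop, after which I backed off and let go.
- **Last picture:** The handle stands at about 60° by my reading. The key stands upright in the lock, and the cup, tape, stator and probe look unmoved. The gripper was clear of everything.
- **Forces:** The wrist force readings stayed at or below about 7 N. They were taken only at the end of each move, so brief peaks in between could have been missed.
- **Disagreement:** The gripper reached about 1.39 rad clockwise before the key's stop was firm, against 1.20 rad plus up to 0.1 rad of play. I put this down to a small slip of the key in the pads, and the bolt was visibly clear.

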